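Fetch the tamper from the covered caddy

TASK

The coffee tamper stands in the right half of the leaning wooden caddy, under the sliding cover. Slide the cover all the way to the left, take out only the tamper, and stand it upright and gently in the middle of the tamping mat, leaving the other things in the caddy where they stand.

Things in the scene. Friction and masses are not known exactly. Their poses are not given: they have to be found in the camera images.
- caddy: Fixed wooden trough, 376 mm along its y (robot's left). Origin on the worktop below its middle, z up, x away from robot. It leans 0.44 rad to the robot: floor normal n = (-0.426,0,0.905), up-slope s = (0.905,0,0.426), floor middle (0,0,0.032). Inside s -38..48, y -180..180 mm; 8 mm walls: front and ends rise 38 mm along n, back board 112. Contents stand along n, in a row.
- cover (a joint): Slide of the flat grey cover, in m, along the caddy's +y: near 0 = over the right half, 0.196 = fully left (end stop). Stays where left; friction about 1.2 N plus light drag. The cover is 156 mm along y, 84 mm along s, and lies 94 to 101 mm along n above the sloping floor, higher than everything in the caddy; guided at the back board only.
- cover_grip (a point): Centre of the black grip fin on the cover, moving with it: 14 mm thick along the caddy's y, 56 mm long along s, 32 mm high along n, foot of the fin on the cover's top (16 mm of fin above this point along n, 16 mm below). It leans with the caddy.
- tamper: Loose coffee tamper, about 0.33 kg, 88 mm tall: steel foot 58 mm in diameter up to 34 mm above its underside, then a rounded brown wooden knob, 40 mm at its widest (about 70 mm up). Origin at the centre of its underside, z along its axis towards the knob; at the start it leans with the caddy, at y about -130 or -50 mm in it, the tin at the other.
- tin: Loose food tin, 58 mm in diameter, 72 mm tall; bystander. Origin at the centre of its underside, z along its axis.
- timer: Loose round kitchen timer, 67 mm in diameter, 64 mm tall; bystander. Origin at the centre of its underside, z along its axis.
- foil_roll: Loose white roll of foil, 68 mm in diameter, 60 mm tall, on end; bystander. Origin at the centre of its underside, z along its axis.
- mat_top (a point): Middle of the upper face of the fixed dark square rubber tamping mat, 100 x 100 mm, upper face 8 mm above the worktop; a 6 mm wide border stands 4 mm higher round its edge, leaving 88 x 88 mm of flat face. Axes: x and y along the mat's sides, z up.
- mat: The whole tamping mat (see mat_top). Origin at the centre of its underside, on the worktop, 8 mm below point mat_top.
There are look-alikes about, which are no part of the job. What is shaped like the tamper but blue is not meant.

How it is judged:
By the outcome, as a careful person would: the job done as asked, in the order asked, and still so for the second after the job is handed in, with the robot touching nothing.
It also fails if it takes over 50 s, if anything falls off the work surface, if the arm or the gripper's body presses on something with over 40 N, if the wrist force passes 120 N, or if a joint passes its speed limit or range.

ROBOT

A 6-joint arm with a two-finger parallel gripper is mounted at the origin on a cart in front of the work surface, level with it; the furniture and walls round the work are solid. World frame = base frame: x ahead of the robot, y to its left, z up, the work surface at z = 0. Lengths are in mm, angles in rad, forces in N, time in s.
With the tool pointing down it reaches from about 325 to 875 mm from the base axis. Payload 4.4 kg.
Tool frame: the origin (TCP) lies on the centre line of the jaws, within the pads' length; the fingertips stand ahead of it and the grasp point (between the pads) lies 6 mm ahead of it (ctrl.tcp_to_tips is the z of the fingertips in the tool frame, in mm); z points along the fingers, y is the line along which they close (so a half turn about z gives the same grasp; the last joint's range is limited). The gripper opens to 85 mm and grips with 20 to 120 N. Pads are 22 mm wide; open, the fingers measure 114 mm over their backs; the gripper's body (76 mm by 85 mm) begins 54 mm behind the grasp point. The pads swing forward as they close: fully open they stand 13 mm farther back than shut.
Start: joints at [-1.304, 0.207, 1.542, -0, 1.393, -0.15], TCP at [233.295, -525.548, 227.182] pointing down, gripper open.
Joint ranges: [-2.73, 2.73], [-0.86, 2.22], [0.23, 2.46], [-1.11, 4.25], [0.08, 2.63], [-2.82, 2.82]. Speed limits (rad/s): [2.79, 2.79, 3.14, 3.14, 3.14, 3.14].

INTERFACE

Orientations are given as a 3x3 rotation matrix whose columns are the frame's x, y, z axes.
In Python, from plant import ctrl, sensors, optics gives the robot as it stands. Calls block until the motion is done:
- ctrl.move_ptp(position, orientation): joint-space move of the TCP to a pose.
- ctrl.move_l(position, rot=None, vel=150, threshold=None): straight line of the TCP; rot=None keeps the orientation; vel is the mean speed in mm/s. With threshold (N) it stops when the force on the tool has changed by that much, and returns True; else False.
- ctrl.set_joints(angles): joint-space move.
- ctrl.gripper_to(opening, force=None): finger opening in mm; force is the grip in N (None keeps the last); returns when the fingers have stopped.
- ctrl.hold(seconds).
- ctrl.solve_ik(position, orientation): joint angles nearest the present ones, or None.
- sensors.read_state(): the state.
- optics.grab_frame(name): name is "scene" or "top" or "wrist"; returns (picture, depth): 384x512x3 uint8, red, green, blue; 384x512 float32, mm along the optical axis (not along the pixel's ray), 0 where there is no reading.
- optics.camera_params(name): a dict with "mtx" (3x3 intrinsics, pixels), "R" (3x3) and "t" (3): a world point X has camera coordinates R X + t; the wrist camera has in their place "T_tool_cam" (4x4, takes a point from camera to tool coordinates, whose origin is the TCP and whose axes are the flange's). Camera axes: x right, y down, z forward; pixel columns grow to the right and rows downward; lengths in mm; the calibration is good to about 2 mm. A picture is of the moment at which its call begins: read the wrist's pose just before it. camera_params takes no time and is no camera call.
A pose or a line that the arm cannot do raises ctrl.MotionError and nothing moves.
- ctrl.finish_job(): hands the job in; it is judged then, once.
The state is a dict: "t": time; "q": joint angles; "qvel": joint speeds; "tau": joint torques, N m; "eef_pos": TCP position; "eef_rot": TCP orientation; "force": force on the tool from outside, world axes, zero at the start; "wrist_torque": the same for the moment, N m; "grip_width": finger opening in mm; "grasp_force": force on a finger pad.
Only numpy, scipy, OpenCV 4.12 (cv2) and the standard library are available. Lean on these libraries where they do the work, as an engineer would, in place of code of your own. Each camera call takes 0.05 s, during which the arm holds its last target. There are 200 camera calls.

## Working session

There is one attempt and no reset: what is moved stays moved. The work goes in short steps, each a Python script; the robot and the scene stay as the last script left them, time stands still between calls to the robot, and variables do not carry over. Pictures are saved under pics/ and viewed, at most 10 in all, crops included, and the job is handed in when it is done.

```bash
ls; mkdir -p pics
cat > h.py <<'E'
from plant import ctrl, sensors, optics
import numpy as np, cv2
def world(name, us, vs, depth):
    c=optics.camera_params(name); K=np.array(c["mtx"])
    us=np.asarray(us);vs=np.asarray(vs)
    d=depth[vs,us]
    p=np.linalg.inv(K)@np.stack([us,vs,np.ones_like(us)]).astype(float)*d
    return (np.array(c["R"]).T@(p-np.array(c["t"]).reshape(3,1))).T
E
python3 - <<'E'
from h import *
for n in("scene","top"):
    im,d=optics.grab_frame(n); np.savez(f"{n}.npz",im=im,d=d)
    cv2.imwrite(f"pics/{n}0.png",im[:,:,::-1])
    c=optics.camera_params(n);print(n,np.round(c["mtx"],1).tolist(),-np.array(c["R"]).T@np.array(c["t"]),(d>0).mean())
print(ctrl.tcp_to_tips,sensors.read_state()["t"])
E
```

```text
pics
scene [[482.1, 0.0, 261.4], [0.0, 482.1, 192.6], [0.0, 0.0, 1.0]] [ 279.1740485  -815.55719574 1187.00812419] 0.9959157307942709
top [[354.2, 0.0, 262.6], [0.0, 354.2, 188.6], [0.0, 0.0, 1.0]] [ 384.43922346 -190.10084433 1007.46355935] 0.9961802164713541
25.0 0.1
```

View pics/scene0.png

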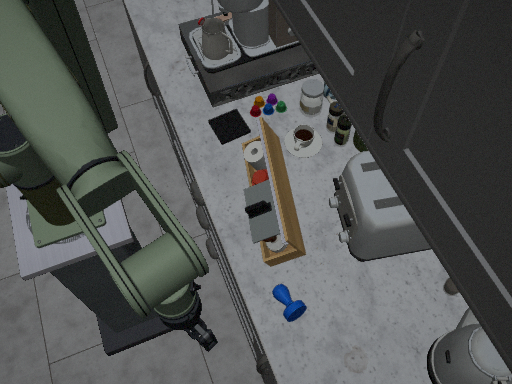

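View pics/top0.png

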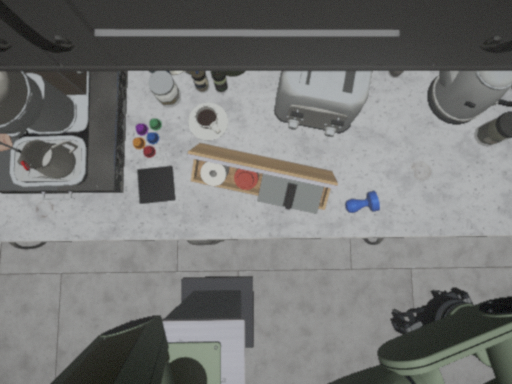

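The scene and top views show the mat at top pixel (156,185). The caddy runs from (190,150) to (335,182), with the cover centre near (290,192), its fin at (290,195), the red timer at (246,178) and the foil roll at (213,173). The blue look-alike is at (365,202).

Run:
```python
from h import *
f=np.load("top.npz");im,d=f["im"],f["d"]
hsv=cv2.cvtColor(im,cv2.COLOR_RGB2HSV);H,S,V=[hsv[...,i].astype(int) for i in range(3)]
vv,uu=np.mgrid[0:384,0:512]; roi=lambda a,b,c,e:(uu>=a)&(uu<=b)&(vv>=c)&(vv<=e)
def pts(m): v,u=np.nonzero(m&(d>0)); return world("top",u,v,d)
# mat
m=roi(125,185,155,215)&(V<60); m=cv2.morphologyEx(m.astype(np.uint8),cv2.MORPH_OPEN,np.ones((3,3)))
cs,_=cv2.findContours(m,0,2);c=max(cs,key=cv2.contourArea);P=pts(m>0)
c3=c[:,0];C=world("top",c3[:,0],c3[:,1],d)
print("mat z",np.median(P[:,2]),"rect",cv2.minAreaRect(P[(P[:,2]<25)][:,:2].astype(np.float32)),P.mean(0))
# caddy wood
P=pts(roi(180,345,135,220)&(H>8)&(H<25)&(S>90)&(V>60))
print("wood",len(P),P.min(0),P.max(0))
T=P[P[:,2]>143];r=cv2.fitLine(T[:,:2].astype(np.float32),cv2.DIST_HUBER,0,.01,.01).ravel();print("top",len(T),T.mean(0),r,"rect",cv2.minAreaRect(T[:,:2].astype(np.float32)))
# cover
P=pts(roi(250,335,165,215)&(S<50)&(V>60));P=P[P[:,2]>80]
print("cover",len(P),np.median(P,0));u,s,vt=np.linalg.svd(P-np.median(P,0),full_matrices=False);print(vt.round(3))
F=pts(roi(275,305,180,212)&(V<50));print("fin",len(F),F.mean(0),F.min(0),F.max(0))
np.savez("cl.npz",P=P,F=F)
cv2.imwrite("pics/crop.png",cv2.resize(im[140:220,180:345,::-1],None,fx=4.5,fy=4.5,interpolation=2))
```

```text
mat z 7.797685717238939 rect ((523.7138061523438, 92.59110260009766), (90.12652587890625, 81.826416015625), 4.5847625732421875) [530.06125001 104.10016507   7.718378  ]
wood 50 [ 500.62304913 -201.49042491   12.51275142] [ 556.87872877 -131.03843236   73.23851377]Traceback (most recent call last):
  File "<stdin>", line 14, in <module>
cv2.error: OpenCV(4.12.0) /io/opencv/modules/imgproc/src/linefit.cpp:50: error: (-215:Assertion failed) count > 0 in function 'fitLine2D_wods'
```

Run:
```python
from h import *
f=np.load("top.npz");im,d=f["im"],f["d"]
hsv=cv2.cvtColor(im,cv2.COLOR_RGB2HSV);H,S,V=[hsv[...,i].astype(int) for i in range(3)]
vv,uu=np.mgrid[0:384,0:512]; roi=lambda a,b,c,e:(uu>=a)&(uu<=b)&(vv>=c)&(vv<=e)
def pts(m): v,u=np.nonzero(m&(d>0)); return world("top",u,v,d)
m=(roi(125,185,155,215)&(V<75)).astype(np.uint8); m=cv2.morphologyEx(m,cv2.MORPH_CLOSE,np.ones((3,3)))
c=max(cv2.findContours(m,0,2)[0],key=cv2.contourArea);r=cv2.minAreaRect(c);print("px",r)
b=cv2.boxPoints(r);zp=np.full(d.shape,0.)
cp=optics.camera_params("top");R=np.array(cp["R"]);t=np.array(cp["t"]).ravel();K=np.array(cp["mtx"]);o=-R.T@t
def cast(p,z): 
    ray=R.T@np.linalg.inv(K)@np.array([p[0],p[1],1.]);return o+ray*(z-o[2])/ray[2]
B=np.array([cast(p,12) for p in b]);print("mat",B.round(0).tolist(),B.mean(0),np.linalg.norm(np.diff(B,axis=0),axis=1))
print("wood px",hsv[152,200],hsv[160,240],hsv[190,196],hsv[190,290],hsv[197,290])
P=pts(roi(180,345,135,215));hi=P[(P[:,2]>143)&(P[:,2]<165)]
print("top",len(hi),cv2.minAreaRect(hi[:,:2].astype(np.float32)),cv2.fitLine(hi[:,:2].astype(np.float32),cv2.DIST_HUBER,0,.01,.01).ravel(),hi.mean(0))
P=pts(roi(255,332,165,215)&(S<60)&(V>80));P=P[P[:,2]>85]
q=np.median(P,0);vt=np.linalg.svd(P-q,full_matrices=False)[2];print("cover",len(P),q,P.mean(0),vt.round(3).tolist())
F=pts(roi(278,302,180,212)&(V<60));F=F[F[:,2]>110];print("fin",len(F),F.mean(0),F.min(0),F.max(0))
cv2.imwrite("pics/crop.png",cv2.resize(im[140:220,180:345,::-1],None,fx=4.5,fy=4.5,interpolation=2))
```

```text
px ((155.61798095703125, 184.48875427246094), (33.04096984863281, 34.22608184814453), 84.5596694946289)
mat [[566.0, 140.0, 12.0], [575.0, 45.0, 12.0], [481.0, 34.0, 12.0], [473.0, 129.0, 12.0]] [523.52619352  86.89570851  12.        ] [96.03418774 94.43915606 94.96074201]
wood px [ 17  86 134] [ 17  80 127] [ 90   3 175] [30  4 62] [10 12 63]
top 1318 ((508.95025634765625, -203.80287170410156), (373.9422607421875, 87.57193756103516), 76.99574279785156) [ 2.2502851e-01  9.7435218e-01  5.3881775e+02 -2.1142607e+02] [ 534.59257495 -216.59884203  150.58093035]
cover 1897 [ 490.2872436  -284.08527331  126.58297815] [ 488.90463716 -281.24368954  127.29586498] [[-0.216, -0.976, 0.002], [-0.858, 0.188, -0.478], [0.467, -0.105, -0.878]]
fin 35 [ 480.33049238 -276.06847507  148.1609245 ] [ 451.22489347 -288.14765008  130.40934789] [ 497.90079519 -266.45942685  161.91842943]
```

View pics/crop.png

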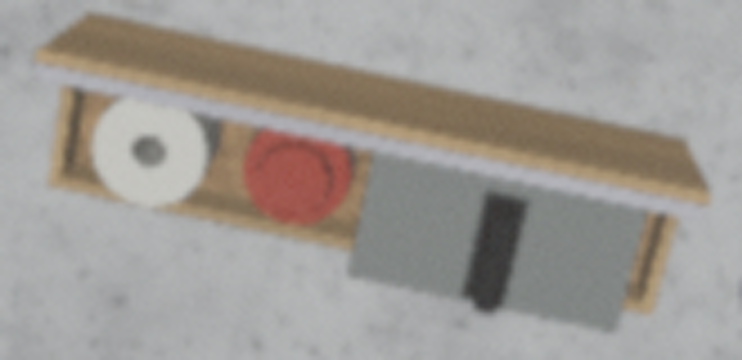

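The crop shows the fin's top face centred near crop (497,250), which is top pixel (290.4,195.6). The cover's front edge runs from crop (350,277) to (617,330).

```bash
cat >> h.py <<'E'
def caster(name):
    cp=optics.camera_params(name);R=np.array(cp["R"]);t=np.array(cp["t"]).ravel();K=np.array(cp["mtx"]);o=-R.T@t
    def cast(u,v,z):
        ray=R.T@np.linalg.inv(K)@np.array([u,v,1.]);return o+ray*(z-o[2])/ray[2]
    return cast
psi=-0.222
Rz=np.array([[np.cos(psi),-np.sin(psi),0],[np.sin(psi),np.cos(psi),0],[0,0,1]])
N=Rz@[-.426,0,.905]; S_=Rz@[.905,0,.426]; Y=Rz@[0,1.,0]
RT=np.stack([np.cross(Y,-N),Y,-N],1)      # tool: z=-n, y=+caddy y
E
python3 - <<'E'
from h import *
c=caster("top"); px=lambda a,b:(180+a/4.5-.4,140+b/4.5-.4)
ft=c(*px(497,250),154.5);print("fin top",ft,"centre",ft-16*N)
e=[c(*px(*p),32+.905*97-.426*37) for p in((350,277),(617,330))];print("cover front",e,np.linalg.norm(e[1]-e[0]))
e=[c(*px(*p),154) for p in((38,58),(708,197))];print("board",e,np.linalg.norm(e[1]-e[0]),"yaw",np.arctan2(*(e[0]-e[1])[:2]))
F=ft-16*N
for rt in (RT,RT@np.diag([-1,-1,1])):
  for dn,dy in((94,0),(14,0),(14,196),(94,196)):
    q=ctrl.solve_ik(F+dn*N+dy*Y,rt);print(dn,dy,None if q is None else np.round(q,2))
E
```

```text
fin top [ 474.15804563 -277.32079424  154.5       ] centre [ 480.80677443 -278.8215478   140.02      ]
cover front [array([ 464.89207472, -198.37871249,  104.023     ]), array([ 433.04724253, -349.81628609,  104.023     ])] 154.74957847268374
board [array([581.78874621, -29.49426618, 154.        ]), array([ 501.98339986, -392.90109266,  154.        ])] 372.0664118622449 yaw 0.21617190842872494
94 0 [-0.88 -0.17  2.    0.32  0.99 -2.36]
14 0 [-0.83 -0.    2.01  0.35  0.8  -2.38]
14 196 [-0.37 -0.08  2.08  0.1   0.71 -1.78]
94 196 [-0.38 -0.27  2.07  0.09  0.9  -1.77]
94 0 [-0.88 -0.17  2.    0.32  0.99  0.78]
14 0 [-0.83 -0.    2.01  0.35  0.8   0.76]
14 196 [-0.37 -0.08  2.08  0.1   0.71  1.37]
94 196 [-0.38 -0.27  2.07  0.09  0.9   1.37]
```

```bash
sed -i 's/^psi=.*/psi=-0.215/' h.py
cat >> h.py <<'E'
RT=RT@np.diag([-1,-1,1])
O=np.array([546.,-212,0])
def cad(P): P=np.asarray(P)-O-[0,0,32]; return np.stack([P@S_,P@Y,P@N],-1)
def wgrab(tag):
    s=sensors.read_state(); im,d=optics.grab_frame("wrist")
    T=np.eye(4);T[:3,:3]=s["eef_rot"];T[:3,3]=s["eef_pos"]
    W=T@np.array(optics.camera_params("wrist")["T_tool_cam"])
    K=np.array(optics.camera_params("wrist")["mtx"])
    v,u=np.mgrid[0:384,0:512]; P=np.stack([u,v,np.ones_like(u)],-1)@np.linalg.inv(K).T*d[...,None]
    P=P@W[:3,:3].T+W[:3,3]; P[d<=0]=np.nan
    cv2.imwrite(f"pics/{tag}.png",im[:,:,::-1]); np.savez(tag+".npz",im=im,P=P,W=W,K=K); return im,P
E
python3 - <<'E'
from h import *
F=np.array([480.8,-278.8,140]);print(cad(F))
ctrl.move_ptp(F+100*N,RT)
im,P=wgrab("w1");C=cad(P)
hsv=cv2.cvtColor(im,cv2.COLOR_RGB2HSV)
m=(hsv[...,2]<70)&(C[...,2]>122)&(C[...,2]<145)&(abs(C[...,1]+70)<40)&(abs(C[...,0])<60)
f=C[m];print("fin",m.sum(),np.percentile(f,[2,50,98],axis=0).round(1).tolist())
k=(hsv[...,2]>=70)&(abs(C[...,2]-101)<10)&(abs(C[...,0])<60);g=C[k];print("cover",k.sum(),np.percentile(g,[1,50,99],axis=0).round(1).tolist())
print(sensors.read_state()["t"])
E
```

```text
[  1.25823631 -79.17227546 118.80452965]
fin 1005 [[-32.6, -86.9, 126.8], [-4.6, -80.1, 135.2], [19.9, -74.1, 136.6]]
cover 15192 [[-41.3, -175.3, 97.4], [13.9, -63.0, 103.7], [52.7, 135.7, 110.8]]
1.3833
```

View pics/w1.png

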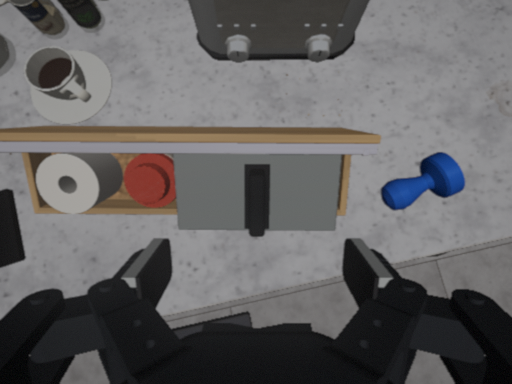

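The wrist picture shows the fin at pixel (257,200) on the grey cover, with the gripper lined up on it. The red timer is at (150,180) and the foil roll at (68,183).

```bash
cat >> h.py <<'E'
def W(s,y,n): return O+[0,0,32]+s*S_+y*Y+n*N
E
python3 - <<'E'
from h import *
print(np.linalg.norm(N))
st=lambda: (lambda s:(round(s["t"],2),np.round(cad(s["eef_pos"]),1),s["force"].round(1) if hasattr(s["force"],"round") else s["force"],s["grip_width"],s["grasp_force"]))(sensors.read_state())
ctrl.move_l(W(-4,-80.5,165),RT)
print(ctrl.move_l(W(-4,-80.5,134),vel=60,threshold=8),st())
ctrl.gripper_to(5,30);print(st())
if 10<sensors.read_state()["grip_width"]<18:
    print(ctrl.move_l(W(-4,-80.5+185,134),vel=110,threshold=25),st())
    print(ctrl.move_l(W(-4,-80.5+210,134),vel=30,threshold=12),st())
E
```

```text
1.000250468632732
False (2.56, array([ -4.1, -80.3, 133.8]), array([-0.7, -0.6,  0.5]), 86.014850509941, 0.0)
(3.29, array([ -4. , -80.5, 134.1]), array([-0.5,  0.1, -0.3]), 5.0809128343609435, 0.0)
```

Run:
```python
from h import *
im,P=wgrab("w2");C=cad(P)
print(sensors.read_state()["eef_rot"],N)
```

```text
[[ 8.83949298e-01 -2.13354566e-01  4.16069067e-01]
 [-1.93031845e-01 -9.76974835e-01 -9.08783694e-02]
 [ 4.25878323e-01  1.72911995e-05 -9.04780445e-01]] [-0.41619194  0.090886    0.905     ]
```

View pics/w2.png

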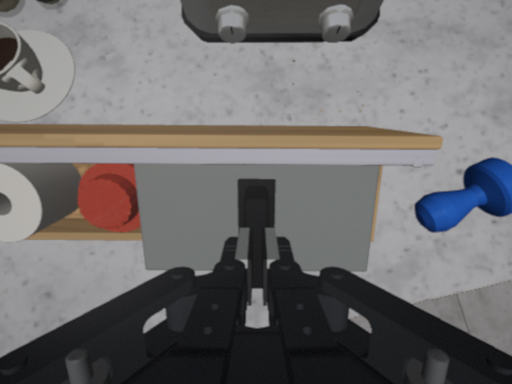

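Run:
```python
from h import *
f=np.load("w2.npz");C=cad(f["P"])
for v in(185,200,220,235,245,255,265,280):
    print(v,[(u,C[v,u].round(0).tolist()) for u in(200,232,243,258,272,285)])
f=np.load("w1.npz");C=cad(f["P"]);print("w1")
for v in(170,180,190,205,220,228,233): print(v,[(u,C[v,u].round(0).tolist()) for u in(220,257,300)])
```

```text
185 [(200, [19.0, -45.0, 104.0]), (232, [19.0, -65.0, 104.0]), (243, [20.0, -73.0, 107.0]), (258, [20.0, -82.0, 107.0]), (272, [20.0, -91.0, 106.0]), (285, [20.0, -99.0, 104.0])]
200 [(200, [9.0, -44.0, 104.0]), (232, [9.0, -65.0, 103.0]), (243, [10.0, -72.0, 107.0]), (258, [19.0, -82.0, 134.0]), (272, [11.0, -91.0, 107.0]), (285, [9.0, -100.0, 103.0])]
220 [(200, [-5.0, -44.0, 103.0]), (232, [-4.0, -65.0, 104.0]), (243, [7.0, -74.0, 133.0]), (258, [8.0, -82.0, 136.0]), (272, [-3.0, -91.0, 107.0]), (285, [-4.0, -100.0, 104.0])]
235 [(200, [-16.0, -43.0, 103.0]), (232, [-15.0, -65.0, 104.0]), (243, [7.0, -74.0, 152.0]), (258, [-1.0, -82.0, 135.0]), (272, [7.0, -89.0, 153.0]), (285, [-15.0, -100.0, 104.0])]
245 [(200, [-23.0, -43.0, 103.0]), (232, [3.0, -69.0, 155.0]), (243, [7.0, -75.0, 164.0]), (258, [-7.0, -82.0, 135.0]), (272, [7.0, -88.0, 164.0]), (285, [3.0, -95.0, 155.0])]
255 [(200, [-31.0, -42.0, 103.0]), (232, [3.0, -70.0, 166.0]), (243, [7.0, -75.0, 174.0]), (258, [-13.0, -82.0, 136.0]), (272, [7.0, -88.0, 173.0]), (285, [3.0, -94.0, 165.0])]
265 [(200, [-38.0, -42.0, 103.0]
[... 279 characters left out ...]
87.0, 193.0]), (285, [8.0, -91.0, 194.0])]
w1
170 [(220, [18.0, -47.0, 104.0]), (257, [20.0, -81.0, 114.0]), (300, [18.0, -121.0, 104.0])]
180 [(220, [8.0, -46.0, 103.0]), (257, [16.0, -81.0, 136.0]), (300, [8.0, -121.0, 104.0])]
190 [(220, [-2.0, -46.0, 103.0]), (257, [7.0, -81.0, 135.0]), (300, [-1.0, -122.0, 104.0])]
205 [(220, [-17.0, -45.0, 102.0]), (257, [-6.0, -81.0, 135.0]), (300, [-17.0, -122.0, 103.0])]
220 [(220, [-32.0, -45.0, 102.0]), (257, [-20.0, -81.0, 135.0]), (300, [-32.0, -123.0, 104.0])]
228 [(220, [-40.0, -45.0, 104.0]), (257, [-27.0, -81.0, 136.0]), (300, [-40.0, -123.0, 104.0])]
233 [(220, [-89.0, -31.0, 5.0]), (257, [-31.0, -81.0, 137.0]), (300, [-88.0, -139.0, 7.0])]
```

The closed fingers sit around pixel (258,260), over the fin. It isn't clear whether they straddle it or are above it, so I'll enlarge this part.

Run:
```python
import cv2
im=cv2.imread("pics/w2.png")[165:335,180:340]
im=cv2.convertScaleAbs(im,alpha=1.8,beta=20)
cv2.imwrite("pics/w2c.png",cv2.resize(im,None,fx=3.5,fy=3.5,interpolation=2))
```

```text
(no output)
```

View pics/w2c.png

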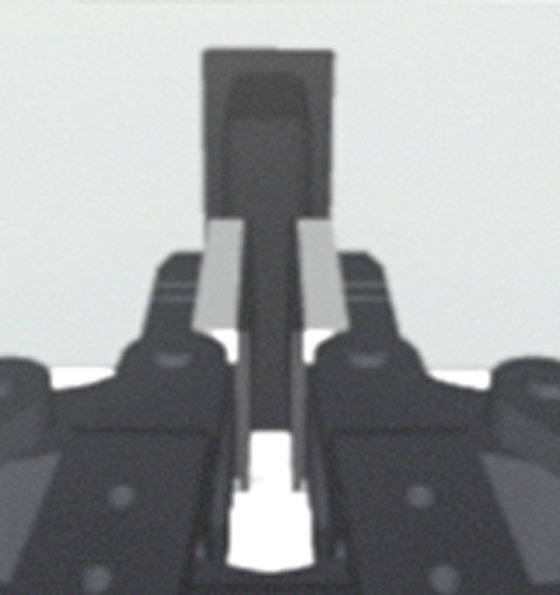

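Run:
```python
from h import *
f=np.load("w2.npz");s=sensors.read_state()
L=(f["P"]-s["eef_pos"])@np.array(s["eef_rot"])
for v in range(218,300,4): print(v,[L[v,u].round(0).tolist() for u in(240,244,251,258,266,272)])
print(np.array(optics.camera_params("wrist")["T_tool_cam"]).round(2).tolist(),f["K"].tolist(),s["eef_pos"],s["grip_width"])
```

```text
218 [[2.0, -10.0, 29.0], [13.0, -6.0, -0.0], [13.0, -2.0, -1.0], [13.0, 1.0, -2.0], [12.0, 6.0, 0.0], [2.0, 11.0, 27.0]]
222 [[-1.0, -10.0, 27.0], [10.0, -6.0, 0.0], [11.0, -2.0, -3.0], [11.0, 1.0, -2.0], [11.0, 6.0, -1.0], [nan, nan, nan]]
226 [[-4.0, -10.0, 28.0], [8.0, -6.0, 0.0], [9.0, -2.0, -2.0], [8.0, 1.0, -1.0], [8.0, 6.0, -0.0], [-4.0, 11.0, 28.0]]
230 [[11.0, -8.0, -12.0], [11.0, -6.0, -13.0], [11.0, -2.0, -13.0], [6.0, 1.0, -2.0], [11.0, 5.0, -13.0], [11.0, 8.0, -12.0]]
234 [[11.0, -8.0, -17.0], [11.0, -6.0, -17.0], [11.0, -2.0, -17.0], [4.0, 1.0, -1.0], [11.0, 5.0, -18.0], [11.0, 8.0, -18.0]]
238 [[11.0, -7.0, -22.0], [11.0, -5.0, -22.0], [11.0, -2.0, -23.0], [2.0, 1.0, -2.0], [11.0, 5.0, -22.0], [11.0, 8.0, -22.0]]
242 [[11.0, -7.0, -26.0], [11.0, -5.0, -27.0], [11.0, -2.0, -26.0], [-1.0, 1.0, -2.0], [11.0, 5.0, -27.0], [11.0, 8.0, -27.0]]
246 [[11.0, -7.0, -30.0], [11.0, -5.0, -31.0], [10.0, -2.0, -30.0], [-3.0, 1.0, -2.0], [10.0, 5.0, -29.0], [11.0, 7.0, -31.0]]
250 [[11.0, -7.0, -35.0], [11.0, -5.0, -34.0], [8.0, -2.0, -29.0], [-6.0, 1.0, -2.0], [11.0, 5.0, -34.0], [1
[... 1127 characters left out ...]
0, -42.0], [12.0, 6.0, -63.0]]
290 [[12.0, -5.0, -65.0], [3.0, -4.0, -52.0], [-9.0, -2.0, -34.0], [-111.0, 2.0, 113.0], [-4.0, 5.0, -42.0], [12.0, 6.0, -65.0]]
294 [[13.0, -5.0, -68.0], [2.0, -4.0, -53.0], [-116.0, -5.0, 114.0], [-115.0, 2.0, 113.0], [-6.0, 5.0, -42.0], [10.0, 6.0, -65.0]]
298 [[10.0, -5.0, -67.0], [-0.0, -4.0, -53.0], [-118.0, -5.0, 110.0], [-119.0, 2.0, 112.0], [-7.0, 5.0, -42.0], [9.0, 6.0, -65.0]]
[[-0.0, -0.96, -0.27, 68.95], [1.0, 0.0, -0.0, 0.83], [0.0, -0.27, 0.96, -147.71], [0.0, 0.0, 0.0, 1.0]] [[287.85903525254616, 0.0, 256.81657874602666], [0.0, 287.85903525254616, 192.41008018911808], [0.0, 0.0, 1.0]] [ 469.50209936 -277.69508369  151.5578574 ] 4.787485851953062
```

The enlarged crop shows the pads closed above the fin. Its top face is visible between and under them, with the pad tips at image row 228. The wrist depth puts the closed tips at tool z of about -11, not +25, and the fin top agrees between both cameras. So the real fingertips are about 36 mm behind the stated position. I'll correct for that and descend with a force guard.

```bash
cat >> h.py <<'E'
TIP=-11.  # measured z of shut fingertips in tool frame
def st():
    s=sensors.read_state();return round(s["t"],2),cad(s["eef_pos"]).round(1).tolist(),np.round(s["force"],1).tolist(),round(s["grip_width"],1),round(float(s["grasp_force"]),1)
E
python3 - <<'E'
from h import *
ctrl.gripper_to(60)
n=103.5+6+TIP
print(ctrl.move_l(W(-4,-81.5,n),RT,vel=50,threshold=6),st())
ctrl.gripper_to(5,30);print(st())
if 10<sensors.read_state()["grip_width"]<18:
    print(ctrl.move_l(W(-4,-81.5+185,n),vel=110,threshold=25),st())
    print(ctrl.move_l(W(-4,-81.5+210,n),vel=30,threshold=12),st())
E
```

```text
False (4.77, [-3.9, -81.5, 98.6], [-0.6, 0.7, 0.6], 60.0, 0.0)
(5.24, [-3.8, -81.5, 98.9], [-2.5, 1.8, 3.6], 13.5, 32.4)
True (6.81, [-2.7, 98.7, 98.4], [-0.8, -3.1, 2.5], 13.3, 33.2)
True (7.12, [-2.7, 98.6, 98.4], [-1.5, -2.7, 3.3], 13.3, 33.8)
```

Run:
```python
from h import *
ctrl.gripper_to(60)
p=cad(sensors.read_state()["eef_pos"])
ctrl.move_l(W(p[0],p[1],190),vel=200)
ctrl.move_l(W(-4,-20,215),RT,vel=300)
im,P=wgrab("w3");print(st())
```

```text
(8.84, [-5.7, -19.4, 213.5], [0.7, 0.2, -0.5], 60.1, 0.0)
```

View pics/w3.png

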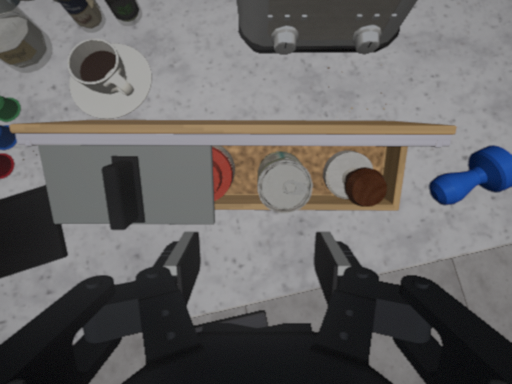

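The wrist view shows the cover moved left, with its right edge at column 214 and the fin at (124,190). The tin is at (285,182), and the tamper stands at the right end with its brown knob at (366,187).

Run:
```python
from h import *
f=np.load("w3.npz");im=f["im"];C=cad(f["P"]);hsv=cv2.cvtColor(im,cv2.COLOR_RGB2HSV)
n=C[...,2]
k=(abs(n-103.5)<5)&(abs(C[...,0])<45)&(hsv[...,2]>80);g=C[k];print("cover y",np.percentile(g[:,1],[.5,1,50,99,99.5]),np.percentile(g[:,0],[1,99]))
b=(n>108)&(n<120)&(C[...,0]>40)&(C[...,0]<75);g=C[b];print("board y",np.percentile(g[:,1],[.3,1,99,99.7]),np.percentile(g[:,0],[1,50,99]),np.polyfit(g[:,1],g[:,0],1))
for v in(160,180,200): print("endwall",[(u,C[v,u].round(0).tolist()) for u in(388,393,398,402)])
kn=(C[...,1]<-95)&(C[...,1]>-170)&(n>55)&(n<98)&(abs(C[...,0])<42);g=C[kn]
print("knob",kn.sum(),np.percentile(g,[2,50,98],axis=0).round(1).tolist())
top=g[g[:,2]>82];print("knobtop",top.mean(0),g[:,2].max())
ft=(C[...,1]<-90)&(C[...,1]>-175)&(n>25)&(n<45)&(abs(C[...,0])<45)&(hsv[...,1]<60);g=C[ft];print("foot",ft.sum(),np.percentile(g,[2,50,98],axis=0).round(1).tolist())
t=(C[...,1]<-10)&(C[...,1]>-90)&(n>66)&(n<85)&(abs(C[...,0])<45);g=C[t];print("tin",np.percentile(g,[2,50,98],axis=0).round(1).tolist())
```

```text
cover y [ -0.50347172  20.44749331  82.90086831 174.09633039 175.09008411] [-40.43650643  39.97390082]
board y [-185.72105674 -182.88941657  183.74560919  186.11190285] [40.12016434 46.61183683 52.88240075] [3.02177059e-03 4.64674247e+01]
endwall [(388, [5.0, -180.0, 15.0]), (393, [7.0, -180.0, 27.0]), (398, [9.0, -179.0, 40.0]), (402, [9.0, -183.0, 42.0])]
endwall [(388, [-18.0, -180.0, 21.0]), (393, [-15.0, -180.0, 34.0]), (398, [-14.0, -182.0, 41.0]), (402, [-14.0, -187.0, 41.0])]
endwall [(388, [-42.0, -180.0, 27.0]), (393, [-38.0, -180.0, 40.0]), (398, [-37.0, -184.0, 42.0]), (402, [-53.0, -216.0, -9.0])]
knob 1340 [[-28.4, -146.5, 68.2], [-9.3, -126.9, 87.3], [6.2, -112.4, 91.9]]
knobtop [ -11.22843266 -129.80296622   88.26080079] 92.89025563363049
foot 632 [[-32.6, -146.8, 25.1], [-3.6, -121.7, 27.3], [9.8, -109.5, 36.2]]
tin [[-38.5, -74.6, 69.9], [-12.3, -49.1, 71.8], [13.1, -24.1, 75.3]]
```

The cover now spans y 20 to 175, so its centre is at 98, which corresponds to the 0.196 stop. The board ends (±186) and the end wall (-180) confirm my caddy frame. Next is the tamper grasp at s=-10, y=-129.5.

```bash
cat >> h.py <<'E'
RV=np.stack([np.cross(-Y,[0,0,-1.]),-Y,[0,0,-1.]],1)
M=np.array([523.5,86.9,8.])
E
python3 - <<'E'
from h import *
print(ctrl.solve_ik(M+[0,0,250],RV),ctrl.solve_ik(M+[0,0,40],RV),ctrl.solve_ik(W(-10,-129.5,232),RT))
ctrl.gripper_to(56)
ctrl.move_l(W(-10,-129.5,130),RT,vel=250)
print(ctrl.move_l(W(-10,-129.5,43),vel=80,threshold=6),st())
ctrl.gripper_to(20,40);print(st())
E
```

```text
[ 1.33700580e-03  8.87845151e-02  1.61146688e+00 -4.44089210e-16
  1.44134126e+00  1.78713333e+00] [ 1.33700580e-03  3.34970281e-01  1.79369531e+00 -4.44089210e-16
  1.01292706e+00  1.78713333e+00] [-1.01410073 -0.16460009  1.96262959  0.35852614  1.05504066  0.63894969]
False (11.01, [-9.5, -129.8, 43.4], [-0.7, -0.7, -0.4], 55.7, 0.0)
(11.31, [-9.3, -130.2, 43.8], [-4.0, -0.1, 5.2], 38.1, 39.5)
```

Run:
```python
from h import *
ctrl.gripper_to(20,60)
p=cad(sensors.read_state()["eef_pos"])
ctrl.move_l(W(p[0],p[1],130),vel=100);print(st())
ctrl.move_l(W(p[0],p[1],232),vel=200)
ctrl.move_ptp(M+[0,0,250],RV);ctrl.hold(.3)
print(st(),sensors.read_state()["eef_pos"])
im,P=wgrab("w4")
im,d=optics.grab_frame("scene");
im2,d2=optics.grab_frame("top");np.savez("t2.npz",im=im2,d=d2)
a=cv2.imread("pics/w4.png");cv2.imwrite("pics/m4.png",np.hstack([a[:,100:412],cv2.resize(im[60:260,150:350,::-1],(384,384))]))
```

```text
(12.54, [-10.0, -129.7, 129.4], [1.3, -0.4, -2.1], 37.2, 60.5)
(15.05, [18.9, 286.4, 241.0], [0.6, 0.0, -2.2], 37.6, 60.4) [523.54582286  86.10042013 258.06192623]
```

View pics/m4.png

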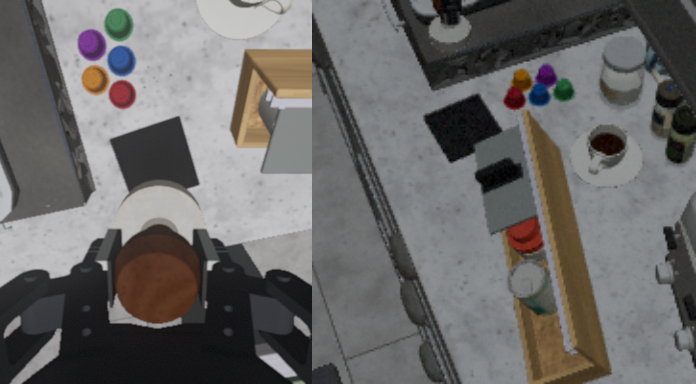

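The left half shows the tamper held upright, with the knob at (158,275) and the foot at (158,215). Mat corners are visible at about (111,150), (180,117) and (198,185). The scene half shows the rest of the caddy undisturbed.

Run:
```python
from h import *
f=np.load("w4.npz");im=f["im"];P=f["P"];hsv=cv2.cvtColor(im,cv2.COLOR_RGB2HSV)
Wm,K=f["W"],f["K"]
def cast(u,v,z):
    r=Wm[:3,:3]@np.linalg.inv(K)@[u,v,1.];return Wm[:3,3]+r*(z-Wm[2,3])/r[2]
A=[cast(u+100,v,12) for u,v in((111,150),(180,117),(198,185))]
print(np.round(A,0).tolist(),"mat centre",(A[0]+A[2])/2,np.linalg.norm(A[0]-A[1]),np.linalg.norm(A[2]-A[1]))
s=sensors.read_state();L=(P-s["eef_pos"])@np.array(s["eef_rot"])
m=(abs(L[...,1])<35)&(abs(L[...,0])<40)&(L[...,2]>-12)&(L[...,2]<45)&(hsv[...,1]<60)
g=L[m];print("foot",m.sum(),np.percentile(g,[1,50,99],axis=0).round(1).tolist())
v,u=np.nonzero(m)
for r in range(v.min(),v.max()+1,6):
    x=L[r][m[r]];print(r,x[:,0].mean().round(1),x[:,1].min().round(1),x[:,1].max().round(1),np.median(x[:,2]).round(1))
```

```text
[[554.0, 143.0, 12.0], [576.0, 43.0, 12.0], [480.0, 36.0, 12.0]] mat centre [516.64512898  89.29802283  12.        ] 102.88180835076297 96.79813165269829
foot 3846 [[-8.3, -23.9, -10.9], [10.4, 2.5, 18.0], [24.6, 28.7, 37.9]]
180 24.5 -1.4 6.6 38.8
186 23.3 -12.9 18.0 25.5
192 20.7 -17.5 22.7 20.9
198 17.6 -20.9 25.9 19.2
204 14.2 -21.4 26.8 18.3
210 10.8 -23.1 28.6 17.0
216 7.2 -24.6 29.5 16.0
222 3.9 -26.2 30.0 15.5
228 0.4 -26.0 31.1 15.7
234 -3.2 -20.8 22.2 15.9
240 -7.0 -20.7 22.5 17.3
246 0.0 -17.8 19.7 -9.1
```

Run:
```python
from h import *
x,y=523,87
ctrl.move_l([x,y,64],RV,vel=150);ctrl.hold(.3);print(st())
print(ctrl.move_l([x,y,36],vel=12,threshold=2.5),st(),sensors.read_state()["eef_pos"])
im,P=wgrab("w5")
im,d=optics.grab_frame("scene");
a=cv2.imread("pics/w5.png");cv2.imwrite("pics/m5.png",np.hstack([a[:,100:412],cv2.resize(im[20:170,150:300,::-1],(384,384))]))
```

```text
(16.94, [-63.9, 287.3, 66.0], [-0.0, 0.4, -2.5], 37.4, 60.4)
True (18.2, [-70.5, 287.0, 53.1], [0.4, -0.6, 6.3], 37.5, 61.0) [522.82481045  86.85352291  49.99893494]
```

View pics/m5.png

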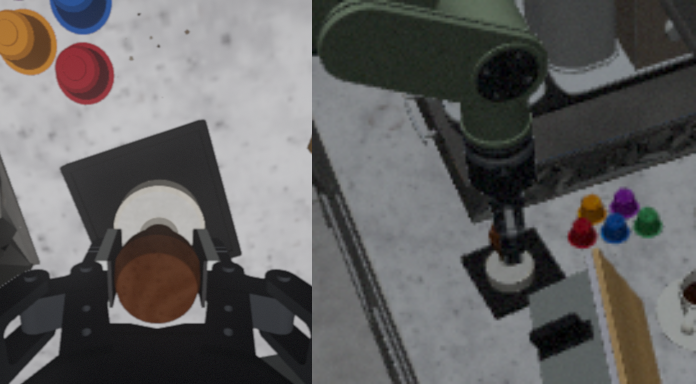

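The tamper's foot is resting on the mat, at about (510,270) in the scene half, inside the border with room all round. I'll release it and back off.

Run:
```python
from h import *
ctrl.gripper_to(44);ctrl.gripper_to(62);print(st())
p=sensors.read_state()["eef_pos"]
ctrl.move_l([p[0],p[1],150],vel=80);ctrl.move_l([p[0]-120,p[1],260],vel=250);ctrl.hold(.5)
im,P=wgrab("w6");hsv=cv2.cvtColor(im,cv2.COLOR_RGB2HSV)
z=P[...,2];near=np.hypot(P[...,0]-523,P[...,1]-87)<60
k=P[near&(z>70)];print("knob",len(k),k.mean(0),k[:,2].max())
g=P[near&(z>30)&(z<50)];print("foot",np.percentile(g,[1,99],axis=0).round(1).tolist())
m=P[near&(z<20)&(hsv[...,2]<70)][:,:2].astype(np.float32);print("mat",cv2.minAreaRect(m))
a=cv2.imread("pics/w6.png")
t=optics.grab_frame("top")[0];cv2.imwrite("pics/m6.png",np.hstack([a[:,100:412],cv2.resize(t[130:230,130:230,::-1],(384,384))]))
print(st())
```

```text
(18.86, [-73.0, 286.7, 52.3], [-0.7, 0.0, -0.4], 61.9, 0.0)
knob 1304 [516.60320304  85.21745707  92.58935952] 99.96132916187435
foot [[492.9, 60.8, 30.0], [531.2, 110.1, 34.6]]
mat ((524.1396484375, 87.64234924316406), (97.54308319091797, 97.1028060913086), 5.737061500549316)
(21.68, [-88.9, 261.2, 293.8], [0.5, 1.0, -0.5], 62.4, 0.0)
```

View pics/m6.png

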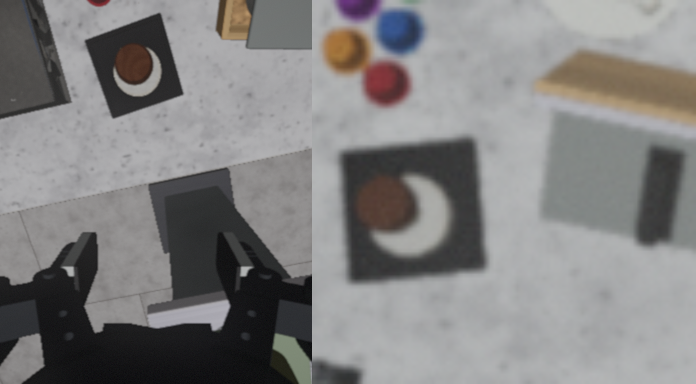

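The tamper stands upright and centred on the mat: in the top view the foot is at (412,215) and the mat at (413,210). The offset of the knob in that view is parallax. The cover is at the left stop and the gripper is clear.

```bash
python3 -c "
from h import *
print(ctrl.finish_job())"
```

```text
the job is handed in; nothing more can be done
None
```

I slid the cover fully left and took out only the tamper. It now stands upright in the middle of the mat, and I handed the job in at about 22 s of robot time.

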